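Third hand for fitting a bench pin

TASK

Fit the new pale-wood bench pin for the jeweller: lay it in the channel of the steel holder with its square butt end towards the sprung stop and its V notch away from it, still clear of the stop, and press it down firmly until it sits flat on the bed. Then slide it along the channel against the stop until the black pointer's tip stands in the green band, never ramming the stop to the end of its travel, and finish while holding it there, flat and steady, so that the jeweller can tighten the screws. Leave the worn dark pin, the hammer and the small bottle where they are.

Things in the scene. Friction and masses are not known exactly. Their poses are not given: they have to be found in the camera images.
- new_pin: The new bench pin: a pale wooden slab, 120 (x) by 50 (y) by 22 mm (z), about 0.1 kg, lying flat on the bench. Origin: centre of its underside. +x points to its square, solid butt end (60 mm from the origin), -x to the end with an open V notch about 45 mm long; z up. Grip it across its 50 mm width at its middle or up to 30 mm towards the butt.
- pin_butt (a point): Centre of the butt end face of the new pin: 60 mm along the pin's +x from its origin, 11 mm above its underside.
- holder: The bench-pin holder, screwed to the bench, level. Origin: at bench height, below the middle of the channel; +x runs along the channel towards the stop, z up. The channel is 58 mm wide between rails 8 mm thick, their tops 6 mm above the bed. At x = 55 to 69 mm screw lugs rise 14 mm above the bed beside the channel; their brass thumb screws reach out to 58 mm either side.
- bed: The channel's flat floor, an aluminium plate 135 x 58 mm, part of the holder; its top is 20 mm above the bench and reaches from x = -65 to +70 mm of the holder. Origin: centre of its underside, 8 mm below its top.
- scale_green (a point): Middle of the green band on the scale, 130 mm along the holder's x, 51 mm above the bench. The scale lies on top of the grey spring housing behind the stop (60 x 60 mm, x = 100 to 160 mm of the holder): white (25 mm), green (10 mm, x = 125 to 135 mm), red (25 mm).
- stop (a joint): How far the sprung stop has been pushed back along the holder's +x, in m: 0 at rest, 0.030 at the end of its travel. The spring pushes back with 500 N/m (5 N at 0.010, 10 N at 0.020). The black pointer rides with the stop; its tip is in the green band from 0.010 to 0.020.
- stop_face (a point): Centre of the stop's steel face that meets the pin (54 mm wide, from 1 to 27 mm above the bed); at rest it lies 50 mm along the holder's x from the holder's origin, 31 mm above the bench. It moves with the stop.
- worn_pin: The old, worn bench pin of dark wood, the same shape and size as the new one; a bystander. Origin: centre of its underside.
- hammer: A hammer, 240 mm long, lying on the bench; a bystander.
- oil_bottle: A small amber bottle with a black cap, 36 mm across, 75 mm tall, standing; a bystander. Origin: centre of its underside.
Not all that is in view belongs to the job. Leave any orange or red look-alike of the new_pin alone.

How it is judged:
By the outcome, as a careful person would: the job done as asked, in the order asked, and still so for the second after the job is handed in, while the arm keeps its last pose, push and grip.
It also fails if it takes over 48 s, if anything falls off the work surface, if the arm or the gripper's body presses on something with over 40 N, if the wrist force passes 120 N, or if a joint passes its speed limit or range.

ROBOT

A 7-joint arm with a two-finger parallel gripper is mounted at the origin on the work surface. World frame = base frame: x ahead of the robot, y to its left, z up, the work surface at z = 0. Lengths are in m, angles in rad, forces in N, time in s.
With the tool pointing down it reaches from about 0.35 to 0.9 m from the base axis. Payload 8.1 kg.
Tool frame: the origin (TCP) lies at the very end of the fingers, on their centre line; the grasp point (between the pads) lies 19 mm behind it; z points along the fingers, y is the line along which they close (so a half turn about z gives the same grasp; the last joint's range is limited). The gripper opens to 92 mm and grips with 3 to 60 N. Pads are 19 mm wide; open, the fingers measure 130 mm over their backs; the gripper's body (75 mm by 190 mm) begins 47 mm behind the grasp point.
Start: joints at [1.008, 0.434, 0.025, 1.573, -0.012, 1.134, -0.075], TCP at [0.277, -0.56, 0.227] pointing down, gripper open.
Joint ranges: [-2.62, 2.62], [-0.44, 2.09], [-1.27, 1.32], [0.08, 2.57], [-1.32, 4.46], [0.12, 2], [-2.74, 2.74]. Speed limits (rad/s): [2.22, 2.22, 3.01, 3.01, 3.14, 3.14, 3.14].

INTERFACE

Orientations are given as [roll, pitch, yaw] about the fixed x, y, z axes, in that order (R = Rz(yaw) Ry(pitch) Rx(roll)).
In Python, from workcell import arm, eoat, planner, monitor, imaging, close_job gives the robot as it stands. Calls block until the motion is done:
- arm.reach(position, orientation): joint-space move of the TCP to a pose.
- arm.movel(position, speed=0.15, rot=None): straight line of the TCP; rot=None keeps the orientation; speed is the mean speed in m/s.
- arm.move_joints(angles): joint-space move.
- eoat.set_gripper(opening, effort=None): finger opening in m; effort is the grip in N (None keeps the last); returns when the fingers have stopped.
- arm.hold(seconds).
- planner.ik(position, orientation): joint angles nearest the present ones, or None.
- monitor.sense(): the state.
- imaging.read_camera(name): name is "side" or "top"; returns a dict with "image" (384x512x3 uint8, blue, green, red), "fx", "fy", "cx", "cy" (pixels), "k1" (the pictures are not rectified: a ray, as slopes to the right and down, at radius r is drawn at 1 + k1 r^2 times it, then the intrinsics apply), "position" and "attitude" of the camera in the world. Camera axes: x right, y up, looking along -z (the intrinsics and any distortion apply to the point x, -y, -z); pixel columns grow to the right and rows downward; lengths in m; the calibration is good to about 2 mm. A picture is of the moment at which its call begins. There is no depth.
A pose or a line that the arm cannot do raises arm.PlanningError and nothing moves.
- close_job(): hands the job in; it is judged then, once.
The state is a dict: "clock": time; "q": joint angles; "joint_velocities": joint speeds; "effort": joint torques, N m; "tool_pos": TCP position; "ee_rot": TCP orientation; "wrist_force": force on the tool from outside, world axes, zero at the start; "wrist_torque": the same for the moment, N m; "finger_gap": finger opening in m; "grip_force": force on a finger pad.
Only numpy, scipy, OpenCV 4.12 (cv2) and the standard library are available. Lean on these libraries where they do the work, as an engineer would, in place of code of your own. Each camera call takes 0.05 s, during which the arm holds its last target. There are 200 camera calls.

## Working session

There is one attempt and no reset: what is moved stays moved. The work goes in short steps, each a Python script; the robot and the scene stay as the last script left them, time stands still between calls to the robot, and variables do not carry over. Pictures are saved under pics/ and viewed, at most 10 in all, crops included, and the job is handed in when it is done.

```bash
mkdir -p pics; ls; cat > h.py <<'E'
import numpy as np, cv2
from scipy.spatial.transform import Rotation as R
from workcell import arm, eoat, planner, monitor, imaging, close_job
def rot(c):
    a=np.array(c["attitude"],float)
    if a.shape==(3,3): return a
    return R.from_euler('xyz',a).as_matrix() if a.size==3 else R.from_quat(a).as_matrix()
def undist(c,px):
    K=np.array([[c["fx"],0,c["cx"]],[0,c["fy"],c["cy"]],[0,0,1]])
    return cv2.undistortPoints(np.array(px,float).reshape(-1,1,2),K,np.array([c["k1"],0,0,0.])).reshape(-1,2)
def rays(c,px):
    n=undist(c,px); d=np.c_[n[:,0],-n[:,1],-np.ones(len(n))]
    return d@rot(c).T
def onplane(c,px,z):
    d=rays(c,px); p=np.array(c["position"]); return p+d*((z-p[2])/d[:,2])[:,None]
def project(c,P):
    p=(np.array(P,float).reshape(-1,3)-c["position"])@rot(c); u=p[:,0]/-p[:,2]; v=-p[:,1]/-p[:,2]
    s=1+c["k1"]*(u*u+v*v); return np.c_[c["fx"]*u*s+c["cx"],c["fy"]*v*s+c["cy"]]
E
python3 - <<'E'
from h import *
for n in("top","side"):
    c=imaging.read_camera(n); cv2.imwrite(f"pics/{n}1.png",c["image"])
    print(n,{k:v for k,v in c.items() if k!="image"})
print(monitor.sense())
E
```

```text
pics
top {'fx': 392.8384906678793, 'fy': 392.8384906678793, 'cx': 257.14433677303685, 'cy': 190.12518728010573, 'k1': 0.004414583203849042, 'position': array([ 0.41313762, -0.07000574,  1.08051559]), 'attitude': array([ 0.10315133,  0.03533789, -1.59191127])}
side {'fx': 401.7971524570753, 'fy': 401.7971524570753, 'cx': 253.03935938161877, 'cy': 191.0873795881191, 'k1': -0.11644771505983441, 'position': array([0.47759676, 0.83423692, 0.68388188]), 'attitude': array([ 9.53793351e-01, -1.25114996e-03, -3.06590539e+00])}
{'clock': 0.1, 'q': array([ 1.00839024,  0.43515935,  0.02496531,  1.57398333, -0.01157572,
        1.13400209, -0.07509511]), 'joint_velocities': array([ 0.00060618, -0.00157851, -0.00022453, -0.00205439,  0.00015954,
       -0.00041776,  0.00031937]), 'effort': array([ 2.08912541e-03, -6.69128466e+01,  9.87216085e-01, -3.15147078e+01,
       -6.06685644e-02,  3.74074036e-02,  7.21069796e-05]), 'tool_pos': array([ 0.27711016, -0.55970928,  0.22602842]), 'ee_rot': array([-3.14019268e+00,  1.46835533e-04,  4.59759705e-01]), 'wrist_force': array([-0.08216652, -0.58414992,  0.00690127]), 'wrist_torque': array([ 0.08128056, -0.02341038,  0.01452288]), 'grip_force': 0.0, 'finger_gap': 0.09169995943922214}
```

View pics/top1.png

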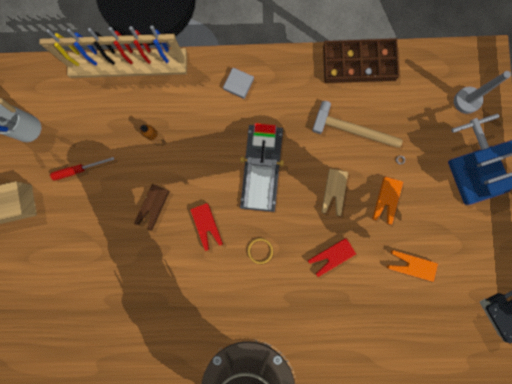

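View pics/side1.png

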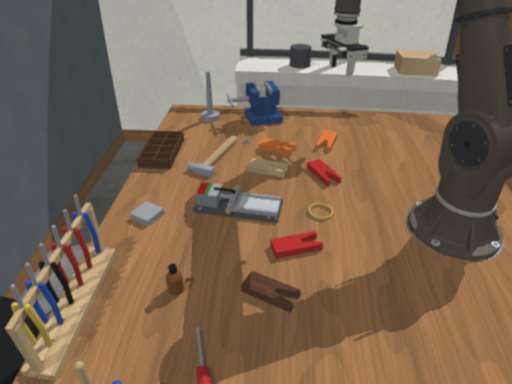

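Top view: the pin-shaped candidates are pale wood (335,191), dark worn (152,207), orange (389,199) and (413,266), and red (206,226) and (332,257). The pale one fits, with its butt up and its notch down in the picture. The holder is at (262,167), with its bed at (260,187) and the stop, scale and green/red bands at (264,133). I'll confirm in one enlarged crop and measure.

```bash
python3 - <<'E'
from h import *
im=cv2.imread("pics/top1.png"); 
cv2.imwrite("pics/crop1.png",cv2.resize(im[112:224,230:410],None,fx=4.4,fy=4.4,interpolation=cv2.INTER_CUBIC))
c=imaging.read_camera("top"); im=c["image"]; hsv=cv2.cvtColor(im,cv2.COLOR_BGR2HSV)
print("pin px",hsv[180,338],hsv[190,332],"wood",hsv[220,335],hsv[190,310],"bed",hsv[187,260],"orange",hsv[199,389])
def comp(mask,win):
    m=np.zeros_like(mask); x0,y0,x1,y1=win; m[y0:y1,x0:x1]=mask[y0:y1,x0:x1]
    cs,_=cv2.findContours(m,cv2.RETR_EXTERNAL,cv2.CHAIN_APPROX_NONE); return max(cs,key=cv2.contourArea)
g=comp(cv2.inRange(hsv,(45,80,40),(85,255,255)),(235,115,295,215))
M=cv2.moments(g); gp=[M['m10']/M['m00'],M['m01']/M['m00']]; print("green",gp,cv2.contourArea(g),onplane(c,gp,.051))
b=comp(cv2.inRange(hsv,(0,0,140),(179,60,255)),(235,150,295,215))
r=cv2.minAreaRect(b); print("bed",r,onplane(c,cv2.boxPoints(r),.02))
print(hsv[165:216:3,333])
E
```

```text
pin px [ 19 111 133] [ 18 116 134] wood [ 15 159 109] [ 15 160 115] bed [ 86   9 195] orange [ 13 228 152]
green [263.7857142857143, 134.61507936507937] 42.0 [[ 0.66925588 -0.05678189  0.051     ]]
bed ((259.0082092285156, 189.92193603515625), (26.589935302734375, 36.37796401977539), 6.009005546569824) [[ 0.47976535  0.00202121  0.02      ]
 [ 0.57845326 -0.01014444  0.02      ]
 [ 0.56887624 -0.08210797  0.02      ]
 [ 0.47058261 -0.06932306  0.02      ]]
[[ 16 160 156]
 [ 16 156 106]
 [ 19 110 132]
 [ 18 117 129]
 [ 19 110 130]
 [ 20 118 132]
 [ 18 111 133]
 [ 19 113 136]
 [ 19 118 136]
 [ 18 114 136]
 [ 20 118 121]
 [ 16 159  85]
 [ 14 162  88]
 [ 15 162  93]
 [ 15 163 100]
 [ 16 164 104]
 [ 14 159 111]]
```

View pics/crop1.png

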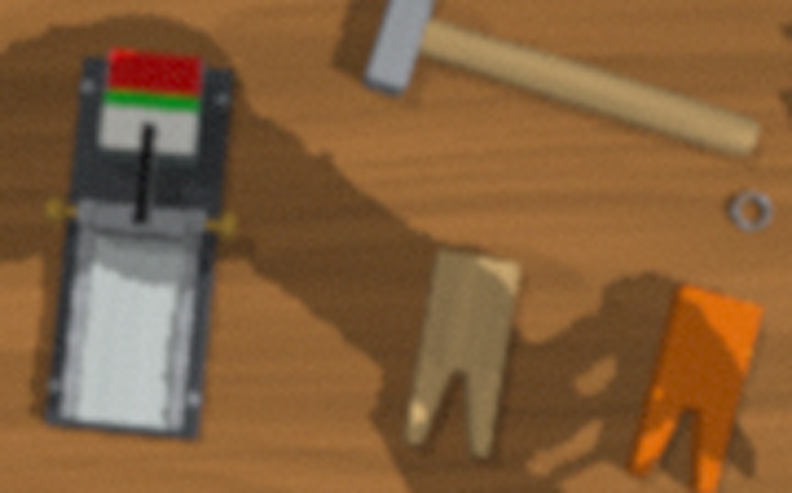

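Crop: the pale pin's butt corners are at crop (440,250)/(522,262) and its V notch opens at the bottom (408–488, 450), so it is the new pin. The holder's stop is at (140,220), with the channel opening downwards. Next I'll measure the pin and cross-check the holder with the side camera.

```bash
python3 - <<'E'
from h import *
t=imaging.read_camera("top"); s=imaging.read_camera("side")
def cont(c,lo,hi,win):
    hsv=cv2.cvtColor(c["image"],cv2.COLOR_BGR2HSV); k=4
    big=cv2.resize(hsv,None,fx=k,fy=k,interpolation=cv2.INTER_LINEAR)
    m=cv2.inRange(big,lo,hi); n=np.zeros_like(m); x0,y0,x1,y1=[k*v for v in win]; n[y0:y1,x0:x1]=m[y0:y1,x0:x1]
    cs,_=cv2.findContours(n,cv2.RETR_EXTERNAL,cv2.CHAIN_APPROX_NONE); q=max(cs,key=cv2.contourArea).reshape(-1,2)
    return (q+.5)/k-.5
def rect(P):
    r=cv2.minAreaRect((P[:,:2]*1000).astype(np.float32)); b=cv2.boxPoints(r)
    e=b[1]-b[0] if np.hypot(*(b[1]-b[0]))>np.hypot(*(b[2]-b[1])) else b[2]-b[1]
    e=e*np.sign(e[0]); return r[0],sorted(r[1]),np.arctan2(e[1],e[0])
q=cont(t,(15,60,100),(24,137,255),(315,160,360,222)); print("pin top",rect(onplane(t,q,.013)), rect(onplane(t,q,.022)))
q=cont(t,(0,0,135),(179,60,255),(235,155,295,215)); print("bed top",rect(onplane(t,q,.024)))
def cen(q):
    M=cv2.moments(q.astype(np.float32)); return [M['m10']/M['m00'],M['m01']/M['m00']]
for c,w in((t,(235,115,295,150)),(s,(190,175,245,215))):
    for n,lo,hi in(("green",(45,80,30),(85,255,255)),("red",(0,150,60),(8,255,255)),):
        q=cont(c,lo,hi,w); p=onplane(c,q,.051); print(n,cen(q),cen(p[:,:2]*1000),rect(p))
# predicted holder
y=-np.radians(6.9); O=np.array([.5397,-.0412]); ex=np.array([np.cos(y),np.sin(y)]); ey=np.array([-ex[1],ex[0]])
H=lambda a,b,z:np.r_[O+a*ex+b*ey,z]
P=[H(-65,0,0)]; P=[H(a/1e3,b/1e3,z/1e3) for a,b,z in((-65,-37,26),(-65,37,26),(-65,-29,20),(-65,29,20),(50,27,47),(50,-27,47),(125,0,51),(135,0,51),(69,58,27),(69,-58,27))]
for c,n,(x0,y0,x1,y1) in((t,"t",(235,115,295,215)),(s,"s",(185,175,290,225))):
    k=7 if n=="s" else 6; im=cv2.resize(c["image"][y0:y1,x0:x1],None,fx=k,fy=k,interpolation=cv2.INTER_CUBIC)
    for p in project(c,P): cv2.circle(im,tuple(int(round(v)) for v in (p-[x0,y0]+.5)*k),3,(255,0,255),-1)
    cv2.imwrite(f"pics/chk_{n}.png",im)
a=cv2.imread("pics/chk_t.png");b=cv2.imread("pics/chk_s.png")
sc=[cv2.resize(v,None,fx=f,fy=f) for v,f in((a,.95),(b,.6))]
out=np.zeros((max(v.shape[0] for v in sc),sum(v.shape[1] for v in sc),3),np.uint8);x=0
for v in sc: out[:v.shape[0],x:x+v.shape[1]]=v;x+=v.shape[1]
cv2.imwrite("pics/chk.png",out);print(out.shape)
E
```

```text
pin top ((515.3045654296875, -244.21763610839844), [55.479286193847656, 124.22061157226562], np.float32(-0.20652464)) ((514.4431762695312, -242.74891662597656), [55.01152801513672, 123.17333984375], np.float32(-0.20652512))
bed top ((527.3265380859375, -39.66371154785156), [73.36954498291016, 106.13525390625], np.float32(-0.115206376))
green [264.0371835443038, 134.76635021097047] [668.8309334476696, -57.393122250179474] ((668.6934814453125, -57.24848175048828), [8.464340209960938, 61.363338470458984], np.float32(1.4539235))
red [263.40417367957036, 127.0545904464214] [689.9645011244369, -56.19466150441267] ((689.0413208007812, -58.66351318359375), [24.27608871459961, 59.13874053955078], np.float32(1.4521483))
green [208.12846373268133, 188.9623064384678] [667.914579354626, -56.61602117361407] ((667.8402709960938, -56.48321533203125), [7.190710067749023, 55.45161056518555], np.float32(1.4549737))
red [201.74589841385153, 187.55295737982806] [686.6897660606717, -61.93912809688117] ((687.0742797851562, -62.16826629638672), [23.519487380981445, 55.56692123413086], np.float32(1.4579614))
(570, 783, 3)
```

View pics/chk.png

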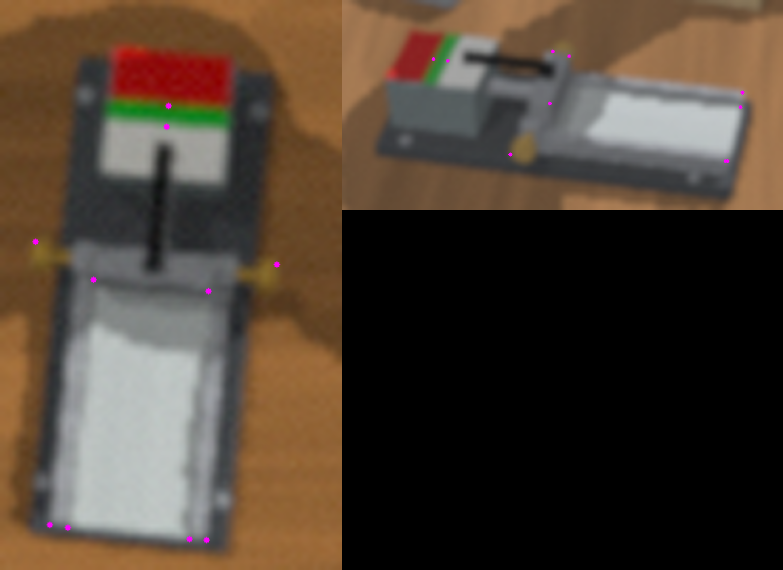

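Pixel and size checks agree: the predicted marks lie on the stop face and the near bed corners, and both views give the green point within 1.2 mm. Holder origin ≈ (0.5395, −0.0418) with yaw −0.1165; pin ≈ (0.515, −0.244) with yaw −0.2065. Grasping now.

```bash
python3 - <<'E'
from h import *
y=-.2065; P=np.array([.515,-.2438]); g=P+.012*np.array([np.cos(y),np.sin(y)])
st=lambda n:(lambda s:print(n,round(s["clock"],2),s["tool_pos"].round(4),s["ee_rot"].round(3),"F",s["wrist_force"].round(1),"gap",round(s["finger_gap"],4),"grip",round(s["grip_force"],1)))(monitor.sense())
arm.reach([*g,.12],[np.pi,0,y]); st("above")
arm.movel([*g,.010],speed=.08); st("down")
eoat.set_gripper(.04,30); st("grip")
arm.movel([*g,.11],speed=.1); st("lift")
c=imaging.read_camera("side"); cv2.imwrite("pics/side2.png",c["image"])
E
```

```text
above 1.78 [ 0.5264 -0.2476  0.1203] [ 3.141 -0.    -0.208] F [-0.8 -0.6  0.9] gap 0.0917 grip 0.0
down 3.31 [ 0.5271 -0.2464  0.0105] [ 3.141e+00 -1.000e-03 -2.070e-01] F [-0.4  0.3  0. ] gap 0.092 grip 0.0
grip 4.05 [ 0.5267 -0.2463  0.01  ] [ 3.142 -0.    -0.207] F [ 0.7 -0.8  0.7] gap 0.05 grip 30.0
lift 5.2 [ 0.5263 -0.2461  0.1093] [-3.141e+00  1.000e-03 -2.060e-01] F [-0.5 -0.2 -1.7] gap 0.0499 grip 30.0
```

View pics/side2.png

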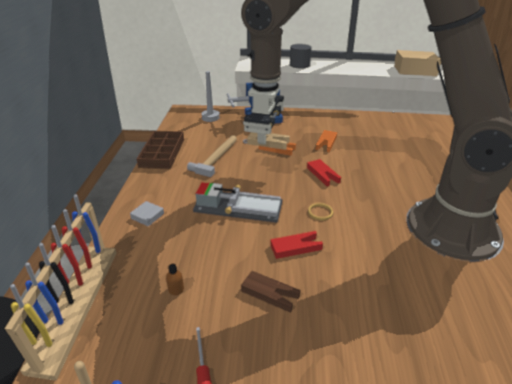

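The pin is held level at (275,140), notch towards the robot, and the gap is 50 mm as it should be. Moving over the channel, 12 mm clear of the stop, then lowering with force feedback.

```bash
cat >> h.py <<'E'
O=np.array([.5395,-.0418]); hy=-.1165; ex=np.array([np.cos(hy),np.sin(hy)]); ey=np.array([-ex[1],ex[0]])
def H(a,b,z): return [*(O+a*ex+b*ey),z]
def st(n):
    s=monitor.sense(); d=s["tool_pos"][:2]-O; f=s["wrist_force"]; t=s["wrist_torque"]
    print(n,"t",round(s["clock"],2),"holder xyz mm",(1e3*np.array([d@ex,d@ey,s["tool_pos"][2]])).round(1),"rpy",s["ee_rot"].round(3),"F",np.round([f[:2]@ex,f[:2]@ey,f[2]],1),"T",np.round([t[:2]@ex,t[:2]@ey,t[2]],2),"gap",round(s["finger_gap"]*1e3,1),"grip",round(s["grip_force"],1))
    return f[2]
E
python3 - <<'E'
from h import *
arm.reach(H(-.010,0,.11),[np.pi,0,hy]); arm.hold(.3); st("over")
arm.movel(H(-.010,0,.050),speed=.08); st("near")
for z in (.040,.036,.034,.032,.031,.030,.029):
    arm.movel(H(-.010,0,z),speed=.03); arm.hold(.15)
    if abs(st(z))>12: break
c=imaging.read_camera("side"); cv2.imwrite("pics/side3.png",cv2.resize(c["image"][150:240,170:310],None,fx=5,fy=5,interpolation=cv2.INTER_CUBIC))
E
```

```text
over t 6.38 holder xyz mm [ -9.8  -1.2 109.9] rpy [ 3.141 -0.    -0.119] F [ 0.6  0.1 -1.5] T [0.09 0.05 0.04] gap 49.2 grip 30.0
near t 7.28 holder xyz mm [-9.6  0.  50.3] rpy [-3.142e+00 -1.000e-03 -1.170e-01] F [ 0.5  0.9 -1.3] T [0.   0.03 0.02] gap 49.6 grip 30.0
0.04 t 7.92 holder xyz mm [-9.9 -0.  40.1] rpy [-3.142 -0.    -0.117] F [ 0.  -0.2 -1.1] T [-0.03  0.1  -0.03] gap 49.1 grip 30.0
0.036 t 8.35 holder xyz mm [-10.   0.  36.] rpy [-3.142  0.    -0.117] F [-0.6 -0.5 -1.8] T [0.03 0.04 0.01] gap 49.4 grip 30.0
0.034 t 8.75 holder xyz mm [-10.  -0.  34.] rpy [-3.142 -0.    -0.117] F [ 0.2 -0.6 -0.9] T [ 0.03 -0.02  0.03] gap 49.7 grip 30.0
0.032 t 9.15 holder xyz mm [-10.  -0.  32.] rpy [ 3.142  0.    -0.117] F [ 0.4 -0.  -2.1] T [ 0.    0.02 -0.01] gap 49.4 grip 30.0
0.031 t 9.55 holder xyz mm [-10.  -0.  31.] rpy [ 3.142  0.    -0.116] F [-0.5  0.  -1.2] T [-0.01  0.03 -0.02] gap 49.6 grip 30.0
0.03 t 9.95 holder xyz mm [-10.   0.  30.] rpy [-3.142 -0.    -0.116] F [ 0.7  0.  -2.1] T [ 0.02  0.01 -0.06] gap 49.9 grip 30.0
0.029 t 10.35 holder xyz mm [-10.   -0.   29.9] rpy [-3.142 -0.    -0.117] F [-4.3  0.4 12.3] T [-0.05  0.94  0.03] gap 49.4 grip 30.0
```

View pics/side3.png

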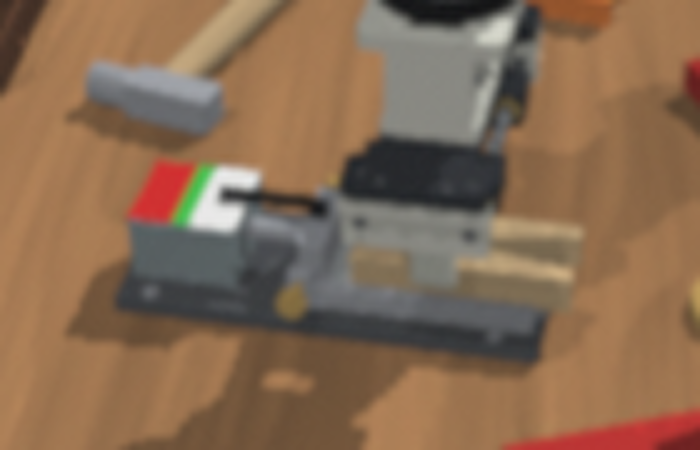

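The pin is in the channel: butt at crop (355,265), still short of the stop (320,240), pointer at rest in the white (230,193). Bed contact came at exactly the expected height (z 29.9 mm). Pressing more firmly.

```bash
python3 - <<'E'
from h import *
for z in (.0283,.0276,.027):
    arm.movel(H(-.010,0,z),speed=.03); arm.hold(.4)
    if abs(st(z))>28: break
E
```

```text
0.0283 t 11.05 holder xyz mm [-9.9 -0.  29.9] rpy [-3.142e+00 -1.000e-03 -1.170e-01] F [-7.4  0.2 23.5] T [-0.12  1.59  0.03] gap 49.8 grip 30.0
0.0276 t 11.7 holder xyz mm [-9.9  0.  29.7] rpy [-3.141e+00 -1.000e-03 -1.170e-01] F [-8.9 -1.  30.1] T [-0.18  2.01  0.  ] gap 49.9 grip 30.0
```

Seated under about 30 N, flat. Easing to a light down-force, firming the grip, and sliding towards the stop.

```bash
python3 - <<'E'
from h import *
eoat.set_gripper(.04,45)
arm.movel(H(-.010,0,.0288),speed=.03); st("eased")
for x in (-.004,0,.004,.008,.012,.015):
    arm.movel(H(x,0,.0288),speed=.03); arm.hold(.25); st(x)
for n in ("top","side"):
    c=imaging.read_camera(n); cv2.imwrite(f"pics/{n}4.png",c["image"])
a=cv2.imread("pics/top4.png")[110:220,230:300]; b=cv2.imread("pics/side4.png")[165:235,180:300]
a=cv2.resize(a,None,fx=5,fy=5,interpolation=2); b=cv2.resize(b,None,fx=3.6,fy=3.6,interpolation=2)
o=np.zeros((550,782,3),np.uint8); o[:,:350]=a; o[:252,350:]=b; cv2.imwrite("pics/chk4.png",o)
E
```

```text
eased t 12.17 holder xyz mm [-9.7  0.  29.8] rpy [-3.141e+00 -1.000e-03 -1.170e-01] F [-3.8 -0.8 14.3] T [-0.14  0.92  0.09] gap 49.4 grip 45.0
-0.004 t 12.77 holder xyz mm [-6.3  0.  29.7] rpy [ 3.141  0.004 -0.116] F [-12.8   0.2  26.2] T [-0.01  2.84  0.01] gap 49.4 grip 45.0
0 t 13.3 holder xyz mm [-2.3  0.  29.7] rpy [ 3.141  0.004 -0.116] F [-12.2  -0.   24.5] T [0.03 2.74 0.  ] gap 49.8 grip 45.0
0.004 t 13.83 holder xyz mm [ 1.8  0.  29.7] rpy [ 3.141e+00  3.000e-03 -1.160e-01] F [-11.4   0.1  24.1] T [-0.    2.68 -0.01] gap 49.3 grip 45.0
0.008 t 14.37 holder xyz mm [ 5.2  0.  29.7] rpy [ 3.141  0.005 -0.116] F [-13.8  -0.   27. ] T [-0.    3.17 -0.06] gap 49.6 grip 45.0
0.012 t 14.9 holder xyz mm [ 8.1  0.  29.7] rpy [ 3.141  0.007 -0.116] F [-18.1  -0.1  32.3] T [-0.01  4.   -0.04] gap 49.7 grip 45.0
0.015 t 15.4 holder xyz mm [10.2  0.  29.7] rpy [ 3.141  0.008 -0.116] F [-20.1   0.5  34. ] T [ 0.06  4.66 -0.02] gap 49.4 grip 45.0
```

View pics/chk4.png

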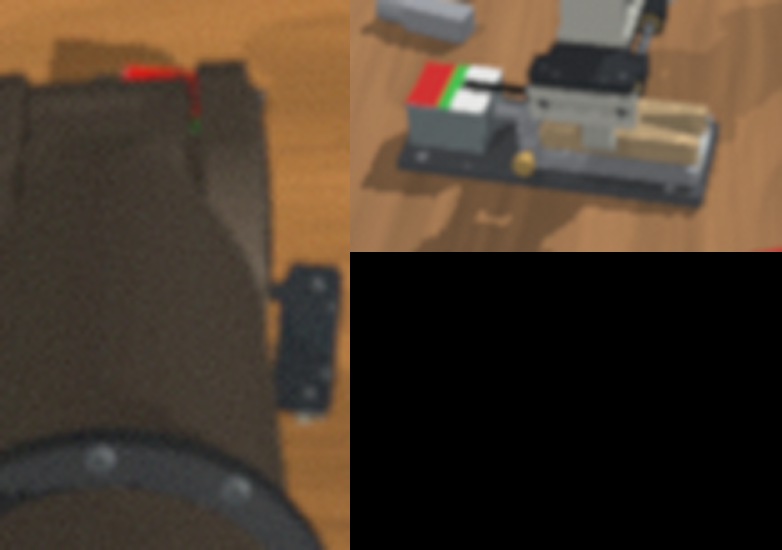

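The side view shows the pointer tip just at the white/green edge (465,85); pin and notch lie in the channel. The down-force has grown with the push (34 N), so I'll ease the height target while advancing with a level command.

```bash
python3 - <<'E'
from h import *
rp=[np.pi,0,hy]; z=.0288; x=.015
for i in range(12):
    s=monitor.sense(); fz=s["wrist_force"][2]; cur=(s["tool_pos"][:2]-O)@ex
    dz=np.clip((fz-15)/12e3,-.0006,.0006); z+=dz
    dx=np.clip(.0168-cur,-.002,.002); x+=dx*(.7 if i else 0)
    if abs(dx)<.0006 and abs(fz-15)<4: break
    arm.movel(H(x,0,z),speed=.03,rot=rp); arm.hold(.25); print(round(x*1e3,1),round(z*1e3,2),end=" "); st(i)
c=imaging.read_camera("side"); cv2.imwrite("pics/side5.png",cv2.resize(c["image"][165:235,180:300],None,fx=6.5,fy=6.5,interpolation=2))
E
```

```text
15.0 29.4 0 t 16.0 holder xyz mm [11.2 -0.  29.8] rpy [ 3.141  0.007 -0.117] F [-14.6   0.   23.2] T [ 0.08  3.4  -0.11] gap 49.5 grip 45.0
16.4 30.0 1 t 16.5 holder xyz mm [13.4 -0.  29.8] rpy [ 3.141  0.005 -0.117] F [-10.2   1.   11.9] T [ 0.06  2.25 -0.12] gap 49.7 grip 45.0
17.8 29.74 2 t 17.0 holder xyz mm [13.3  0.  29.7] rpy [ 3.141  0.008 -0.116] F [-16.5   0.3  20.4] T [ 0.11  3.53 -0.09] gap 49.5 grip 45.0
19.2 30.19 3 t 17.5 holder xyz mm [15.4  0.  29.8] rpy [ 3.141  0.007 -0.116] F [-11.5   0.1  11.7] T [ 0.15  2.61 -0.16] gap 49.5 grip 45.0
20.2 29.92 4 t 18.0 holder xyz mm [15.4  0.  29.8] rpy [ 3.141  0.008 -0.116] F [-16.7   0.   19.6] T [ 0.16  3.61 -0.11] gap 49.7 grip 45.0
21.2 30.3 5 t 18.5 holder xyz mm [16.8 -0.  29.8] rpy [ 3.141  0.008 -0.116] F [-14.7   0.5  13.4] T [ 0.11  2.96 -0.19] gap 49.6 grip 45.0
```

View pics/side5.png

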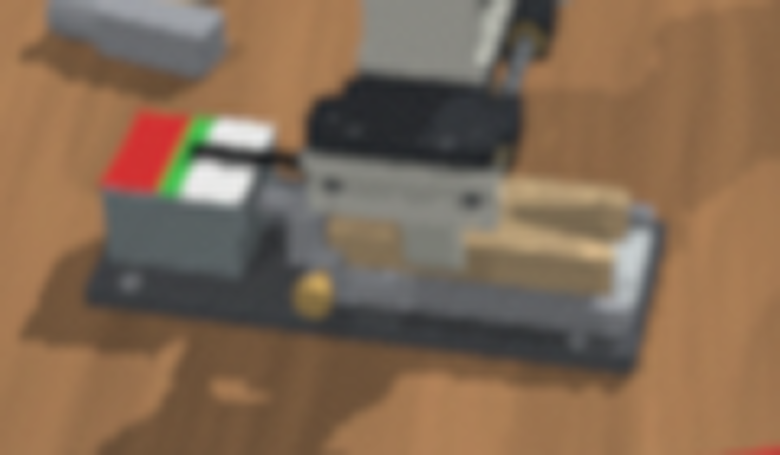

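Pointer tip is at crop (192,152), in the middle of the green band (180–205). The tool has leaned 0.008 rad under the push; I'll level that gently while holding the same target.

```bash
python3 - <<'E'
from h import *
x,z=.0212,.0303
for p in (-.004,-.008):
    arm.movel(H(x,0,z),speed=.03,rot=[np.pi,p,hy]); arm.hold(.4); st(p)
arm.hold(1.0); st("held")
E
```

```text
-0.004 t 19.2 holder xyz mm [16.8  0.  29.8] rpy [ 3.141  0.004 -0.116] F [-12.9   0.7  14.3] T [ 0.15  3.04 -0.16] gap 49.5 grip 45.0
-0.008 t 19.85 holder xyz mm [16.8  0.  29.8] rpy [ 3.141 -0.    -0.116] F [-14.2   1.   13.5] T [ 0.17  3.04 -0.15] gap 49.3 grip 45.0
held t 20.85 holder xyz mm [16.8 -0.  29.8] rpy [ 3.141 -0.    -0.116] F [-14.4   0.9  14.2] T [ 0.16  3.06 -0.17] gap 49.3 grip 45.0
```

Tool is level, and the forces and torque did not change, so the pin is flat under 14 N. One last look before handing in.

```bash
python3 - <<'E'
from h import *
c=imaging.read_camera("side"); cv2.imwrite("pics/side6.png",cv2.resize(c["image"][172:215,190:290],None,fx=8,fy=8,interpolation=2)); st("final")
E
```

```text
final t 20.9 holder xyz mm [16.8  0.  29.8] rpy [ 3.141 -0.    -0.116] F [-14.    0.3  13.7] T [ 0.17  3.01 -0.13] gap 49.3 grip 45.0
```

View pics/side6.png

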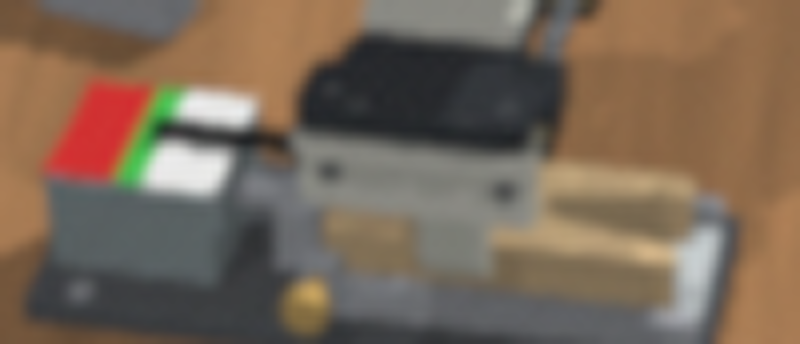

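The tip is at crop (155,128), inside the green (about 137–165 at that row), and the pin lies parallel to the rail. Handing in.

```bash
python3 -c "
from h import *
print(close_job())"
```

```text
the job is handed in; nothing more can be done
None
```

The job is handed in: the new pin was pressed flat on the bed under about 30 N, then slid against the stop until the pointer tip stood in the green band, and the arm is still holding it there level and steady.

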